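# Open the stuck wax jar

## Robot

A 7-joint arm with a two-finger parallel gripper is mounted at the origin on the work surface. World frame = base frame: x ahead of the robot, y to its left, z up, the work surface at z = 0. Lengths are in m, angles in rad, forces in N, time in s.
With the tool pointing down it reaches from about 0.4 to 0.9 m from the base axis. Payload 5.5 kg.
Tool frame: the origin (TCP) lies midway between the tips of the shut fingers; the grasp point (between the pads) lies 19 mm behind it (manip.grip_depth is the distance from the TCP to the grasp point, in m); z points along the fingers, x is the direction in which the jaws open and shut, and the axes are right-handed (so a half turn about z gives the same grasp; the last joint's range is limited). The gripper opens to 92 mm and grips with 3 to 60 N. Pads are 19 mm wide; open, the fingers measure 130 mm over their backs; the gripper's body (75 mm by 190 mm) begins 47 mm behind the grasp point.
Start: joints at [-0.963, 0.501, -0.427, 1.55, 0.221, 1.138, -0.21], TCP at [0.22, 0.612, 0.202] pointing down, gripper open.
Joint ranges: [-2.88, 2.88], [-0.31, 2.03], [-1.54, 1.56], [0.2, 2.42], [-1.41, 4.55], [0.19, 2.02], [-2.57, 2.57]. Speed limits (rad/s): [2.57, 2.57, 3.14, 3.14, 3.14, 3.14, 3.14].

## Interface

Orientations are given as a unit quaternion [x, y, z, w].
In Python, from bench import manip, effector, viewer gives the robot as it stands. Calls block until the motion is done:
- manip.move_pose(position, orientation): joint-space move of the TCP to a pose.
- manip.servo_line(position, ori=None, vel=0.15): straight line of the TCP; ori=None keeps the orientation; vel is the mean speed in m/s.
- manip.movej(angles): joint-space move.
- effector.open_jaws() and effector.close(f_grip=None): open the fingers fully, or close them until they stop; f_grip is the grip in N (None keeps the last).
- manip.sleep(seconds).
- manip.solve_ik(position, orientation): joint angles nearest the present ones, or None.
- viewer.get_image(name): name is "scene" or "top" or "wrist"; returns the picture (400x640x3 uint8, red, green, blue); there is no depth.
- viewer.get_calibration(name): a dict with "vfov" (degrees; the focal length in pixels is half the picture's height over the tangent of half this angle, whatever the lens; pixels are square), "cx", "cy" (the principal point, pixels), "dist_coeffs" ([k1, k2, p1, p2, k3] as OpenCV has them; the pictures are not rectified), "eye" and "attitude" of the camera in the world. Camera axes: x right, y down, z forward; pixel columns grow to the right and rows downward; lengths in m; the calibration is good to about 2 mm. A picture is of the moment at which its call begins: read the wrist's pose just before it. get_calibration takes no time and is no camera call; for the wrist camera it gives the pose at the moment of the call.
A pose or a line that the arm cannot do raises manip.PlanningError and nothing moves.
- manip.hand_in(): hands the job in, once; it reports no verdict.
Readings, each from a call of its own:
- manip.current_clock(): time.
- manip.current_q(): joint angles.
- manip.current_joint_velocities(): joint speeds.
- manip.current_tau(): joint torques, N m.
- manip.current_tool_pos(): TCP position.
- manip.current_tcp_rot(): TCP orientation.
- manip.current_force(): force on the tool from outside, world axes, zero at the start.
- manip.current_wrist_torque(): the same for the moment, N m.
- manip.current_finger_gap(): finger opening in m.
Only numpy, scipy, OpenCV 4.12 (cv2) and the standard library are available. Lean on these libraries where they do the work, as an engineer would, in place of code of your own. Each camera call takes 0.05 s, during which the arm holds its last target.

## Task

At the jeweller's bench, open the small wax jar: its metal cap is stuck, so break it loose with a short hard twist (counter-clockwise seen from above), then turn it on easily until it meets its stop, never forcing it against the glass neck or pushing hard on the jar, and only then lift it off. Lay the cap gently, top side up, wholly on the square steel bench block, let go, and leave the other things on the bench where they are.

Things in the scene. Friction and masses are not known exactly. Their poses are not given: they have to be found in the camera images.
- jar: amber glass jar, 50 mm across, fixed in a 90 x 90 x 30 mm pale wooden block screwed to the bench, so it cannot move; origin on the bench under the jar's centre, z up. Glass body from 30 to 78 mm height, then the narrower neck, rim at 107 mm. Inside the cap the neck has two ledges that hold the cap's two lugs down and a hard stop for turning.
- jar_mouth (a point): centre of the neck's rim, 107 mm above the bench. The glass cracks if cap and neck press on each other with over 70 N in all: pushing sideways or down, pulling up while still locked, or turning hard against the stop (0.7 N m there is safe, 1.8 is not). The stuck wax's own resistance does not count.
- cap: loose round ribbed steel cap, 56 mm across (57.4 over its ribs), 30 mm tall, about 190 g; origin at the centre of its lower rim, z up. On the jar its origin is 81 mm and its top 111 mm above the bench; it overhangs the glass by 3 mm all round, so fingers can reach past it. It plays about 1 mm sideways and up and does not rise as it turns. It may be turned in several grasps.
- cap_top (a point): centre of the cap's top. The cap is stuck by hard wax: counter-clockwise from above it needs 0.4 to 0.7 N m over the first 15 to 20 degrees (a light grip may slip), then turns on almost freely. The hard stop comes 92 to 150 degrees after the start (1.6 to 2.62 rad), different each time, to be felt; only in the last 8 degrees before it can the cap be lifted.
- cap_rim (a point): point on the cap's top outer edge along the cap's own x axis, 28 mm from its centre; shows how far the cap is turned (nothing visible marks it)
- block: square flat steel bench block, 120 x 120 x 24 mm, fixed on the bench; origin under its centre on the bench, x and y along its sides, top face 24 mm above the origin
- saw: jeweller's saw frame lying on the bench: steel bow about 160 x 95 mm with a wooden handle of 110 mm; bystander, leave it alone
- bench_pin: wooden bench pin with a V notch, about 155 x 50 x 18 mm, lying loose; bystander, leave it alone
- tin: flat round steel tin, 62 mm across, 23 mm tall; bystander, leave it alone
Mind the look-alikes: they are no part of the job. Of the things that look like the jar, take the one that is farthest from the robot's base at the start.

How it is judged:
By the outcome, as a careful person would: the job done as asked, in the order asked, and still so for the second after the job is handed in, with the robot touching nothing.
It also fails if it takes over 72 s, if anything falls off the work surface, if the arm or the gripper's body presses on something with over 40 N, if the wrist force passes 120 N, or if a joint passes its speed limit or range.

## Working session

There is one attempt and no reset: what is moved stays moved. The work goes in short steps, each a Python script; the robot and the scene stay as the last script left them, time stands still between calls to the robot, and variables do not carry over. Pictures are saved under pics/ and viewed, and the job is handed in when it is done.

```bash
ls; mkdir -p pics; python3 - <<'E'
from bench import manip, effector, viewer
import cv2
for n in ["scene","top","wrist"]:
    c=viewer.get_calibration(n); print(n,c)
    im=viewer.get_image(n); cv2.imwrite(f"pics/{n}0.png",im[:,:,::-1])
print(manip.current_clock(),manip.current_tool_pos(),manip.current_tcp_rot(),manip.grip_depth)
E
```

```text
pics
scene {'vfov': 53.566161446340686, 'cx': 317.4446019308852, 'cy': 200.3865266586753, 'dist_coeffs': array([0.02365782, 0.        , 0.        , 0.        , 0.        ]), 'eye': array([ 0.87930001, -0.50123527,  0.79163121]), 'attitude': array([ 0.88725999,  0.28207632, -0.11300416, -0.34703418])}
top {'vfov': 43.32409209503621, 'cx': 318.1148555302451, 'cy': 203.88554773276974, 'dist_coeffs': array([0.00779599, 0.        , 0.        , 0.        , 0.        ]), 'eye': array([0.41257534, 0.00577019, 1.24814143]), 'attitude': array([ 0.71525898, -0.69683301,  0.03448473, -0.04048651])}
wrist {'vfov': 63.10691316607595, 'cx': 321.42145965146284, 'cy': 196.28439934600945, 'dist_coeffs': array([-0.00227486,  0.        ,  0.        ,  0.        ,  0.        ]), 'eye': array([0.15745458, 0.63313416, 0.38426218]), 'attitude': array([0.81147694, 0.57078437, 0.07135264, 0.10304942])}
0.15 [0.21956568 0.61122112 0.20083247] [ 8.17921386e-01  5.75329555e-01 -5.93715657e-04  3.95564273e-04] 0.0188
```

View pics/scene0.png

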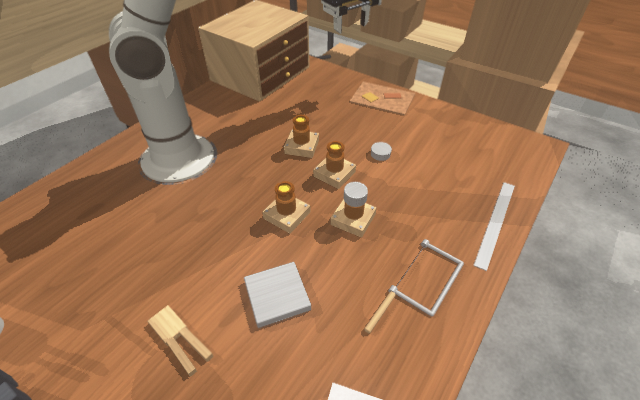

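View pics/top0.png

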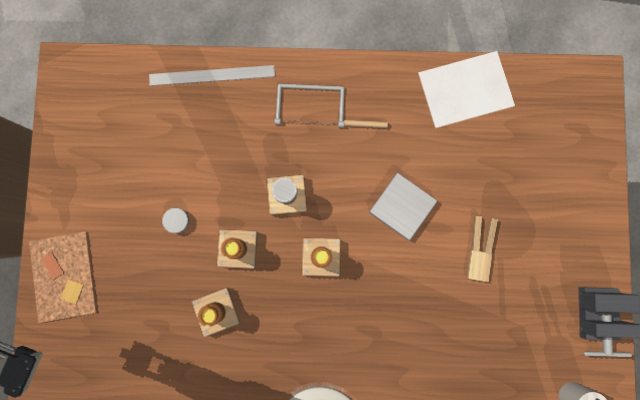

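View pics/wrist0.png

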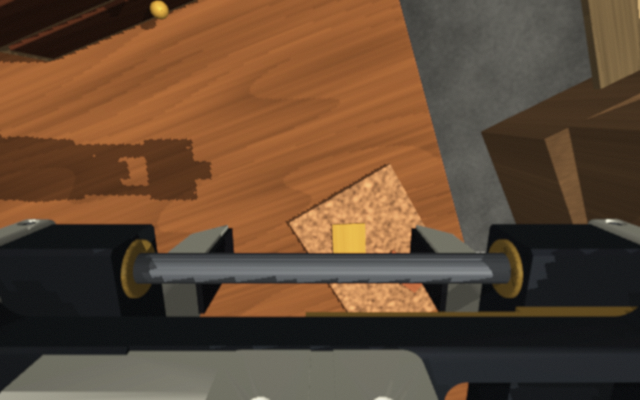

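The scene and top views show one capped jar: cap at top px (285,190) and scene (355,195). The three look-alikes are open, with yellow wax showing. The steel block is at top px (404,206). The tin is at top (175,221), the saw at (310,105) and the bench pin at (482,250).

```bash
cat > h.py <<'E'
import numpy as np, cv2
from scipy.spatial.transform import Rotation as R
def ray(c,uv):
    f=200/np.tan(np.radians(c['vfov'])/2)
    K=np.array([[f,0,c['cx']],[0,f,c['cy']],[0,0,1]])
    p=cv2.undistortPoints(np.array(uv,float).reshape(-1,1,2),K,c['dist_coeffs']).reshape(-1,2)
    d=np.c_[p,np.ones(len(p))]
    return R.from_quat(c['attitude']).apply(d)
def onplane(c,uv,z):
    d=ray(c,uv); e=np.array(c['eye']); return e+d*((z-e[2])/d[:,2])[:,None]
def tri(c1,u1,c2,u2):
    A=np.zeros((3,3));b=np.zeros(3)
    for c,u in((c1,u1),(c2,u2)):
        d=ray(c,u)[0];d/=np.linalg.norm(d);P=np.eye(3)-np.outer(d,d);A+=P;b+=P@c['eye']
    return np.linalg.solve(A,b)
E
python3 - <<'E'
from h import *
from bench import viewer
for n,box in (("top",(255,150,190,80)),("scene",(225,165,170,170))):
    im=cv2.imread(f"pics/{n}0.png"); x,y,w,h=box
    s=cv2.cvtColor(im,cv2.COLOR_BGR2HSV); m=((s[...,1]<50)&(s[...,2]>80)).astype(np.uint8)*255
    mm=np.zeros_like(m); mm[y:y+h+20,x:x+w]=m[y:y+h+20,x:x+w]
    c=viewer.get_calibration(n)
    for ct in cv2.findContours(mm,cv2.RETR_EXTERNAL,cv2.CHAIN_APPROX_NONE)[0]:
        a=cv2.contourArea(ct)
        if a<150: continue
        el=cv2.fitEllipse(ct); r=cv2.minAreaRect(ct)
        print(n,a,cv2.boundingRect(ct),el,r)
        for z in(.024,.111): print(z,onplane(c,[el[0]],z).round(4), onplane(c,cv2.boxPoints(r),z).round(4)[:,:2].tolist())
        ap=cv2.approxPolyDP(ct,6,True).reshape(-1,2); print(ap.tolist(),onplane(c,ap,.024).round(4)[:,:2].tolist())
    cr=cv2.resize(im[y-10:y+h+30,x:x+w],None,fx=4 if n=="top" else 3,fy=4 if n=="top" else 3,interpolation=cv2.INTER_CUBIC)
    cv2.imwrite(f"pics/{n}_z.png",cr)
E
```

```text
top 468.0 (272, 178, 25, 25) ((284.1474609375, 190.04481506347656), (23.890907287597656, 25.01198387145996), 144.79168701171875) ((284.0, 190.0), (24.0, 24.0), 90.0)
0.024 [[0.5748 0.1021 0.024 ]] [[0.6039, 0.133], [0.6054, 0.074], [0.546, 0.0721], [0.5445, 0.1308]]
0.111 [[0.5632 0.0953 0.111 ]] [[0.5903, 0.124], [0.5917, 0.0691], [0.5365, 0.0674], [0.5351, 0.122]]
[[280, 178], [273, 195], [289, 202], [296, 187]] [[0.6044, 0.1133], [0.5618, 0.129], [0.5456, 0.0892], [0.583, 0.0733]]
top 2348.5 (370, 173, 67, 67) ((403.003173828125, 206.24803161621094), (56.92710876464844, 57.50282669067383), 133.55889892578125) ((403.0743408203125, 206.19595336914062), (49.63774108886719, 49.05650329589844), 35.53767776489258)
0.024 [[ 0.5423 -0.1893  0.024 ]] [[0.5267, -0.1057], [0.627, -0.1742], [0.5582, -0.2733], [0.4591, -0.2046]]
0.111 [[ 0.5331 -0.1755  0.111 ]] [[0.5186, -0.0978], [0.6118, -0.1614], [0.5478, -0.2535], [0.4558, -0.1896]]
[[397, 173], [370, 212], [410, 239], [436, 200]] [[0.6241, -0.1739], [0.5261, -0.1091], [0.463, -0.2069], [0.5597, -0.2696]]
scene 2761.0 (244, 262, 67, 66) (
[... 336 characters left out ...]
1 ]] [[0.5088, -0.2462], [0.5706, -0.1501], [0.6632, -0.22], [0.6039, -0.3051]]
[[293, 262], [244, 277], [258, 327], [310, 309]] [[0.5307, -0.1141], [0.4655, -0.2088], [0.569, -0.2795], [0.6321, -0.1865]]
scene 453.5 (344, 182, 24, 25) ((355.1854248046875, 193.72169494628906), (23.646923065185547, 24.556886672973633), 2.8245315551757812) ((355.5, 194.0), (24.0, 23.0), 90.0)
0.024 [[0.5332 0.1545 0.024 ]] [[0.4845, 0.1749], [0.5363, 0.2114], [0.5817, 0.1344], [0.5327, 0.1]]
0.111 [[0.5725 0.0802 0.111 ]] [[0.5292, 0.0983], [0.5752, 0.1306], [0.6154, 0.0624], [0.572, 0.0319]]
[[347, 184], [345, 201], [363, 204], [366, 187]] [[0.4955, 0.1731], [0.5253, 0.1164], [0.5695, 0.1345], [0.544, 0.193]]
```

```bash
cat >> h.py <<'E'
def down(yaw):
    # tool z down, tool x along world yaw
    return (R.from_euler('z',yaw)*R.from_euler('x',np.pi)).as_quat()
def yawof(q):
    x=R.from_quat(q).apply([1,0,0]); return np.arctan2(x[1],x[0])
E
python3 - <<'E'
from h import *
from bench import manip
print(yawof(manip.current_tcp_rot()))
for d in range(-180,181,20):
    for p in ([.563,.095,.082],[.543,-.19,.03]):
        q=manip.solve_ik(p,down(np.radians(d)))
        print(d,None if q is None else np.round(q,2), end=' ')
    print()
E
```

```text
1.2260144001656106
-180 [-1.09  0.99  1.35  1.89 -1.06  1.22 -2.5 ] -180 [-0.57  1.13  1.35  1.9  -1.2   1.24 -1.92] 
-160 [-1.09  0.99  1.35  1.89 -1.06  1.22 -2.15] -160 [-0.49  0.92  1.13  1.9  -0.99  1.03 -1.7 ] 
-140 [-1.    0.79  1.13  1.89 -0.84  1.04 -1.95] -140 [-0.37  0.76  0.9   1.9  -0.78  0.88 -1.51] 
-120 [-0.88  0.65  0.91  1.88 -0.64  0.93 -1.76] -120 [-0.22  0.66  0.68  1.89 -0.58  0.79 -1.32] 
-100 [-0.44  0.49  0.29  1.87 -0.18  0.81 -1.8 ] -100 [-0.15  0.63  0.57  1.89 -0.48  0.76 -1.05] 
-80 [-0.39  0.48  0.22  1.87 -0.14  0.81 -1.49] -80 [-0.1   0.61  0.51  1.89 -0.43  0.75 -0.74] 
-60 [-0.35  0.48  0.17  1.87 -0.11  0.81 -1.17] -60 [-0.06  0.6   0.46  1.89 -0.38  0.74 -0.44] 
-40 [-0.31  0.48  0.13  1.87 -0.08  0.81 -0.84] -40 [-0.02  0.59  0.4   1.88 -0.33  0.73 -0.13] 
-20 [-0.27  0.47  0.07  1.86 -0.05  0.81 -0.52] -20 [ 0.03  0.58  0.34  1.88 -0.28  0.72  0.18] 
0 [-0.23  0.47  0.02  1.86 -0.01  0.81 -0.2 ] 0 [ 0.06  0.57  0.29  1.88 -0.24  0.72  0.49] 
20 [-0.18  0.47 -0.04  1.86  0.02  0.81  0.11] 20 [ 0.1   0.57  0.24  1.88 -0.19  0.72  0.8 ] 
40 [-0.14  0.48 -0.09  1.86  0.06  0.81  0.43] 40 [ 0.14  0.56  0.19  1.88 -0.15  0.71  1.12] 
60 [-0.09  0.48 -0.15  1.86  0.1   0.81  0.75] 60 [ 0.18  0.56  0.14  1.88 -0.12  0.71  1.43] 
80 [-0.05  0.48 -0.21  1.86  0.13  0.82  1.07] 80 [ 0.25  0.56  0.05  1.87 -0.04  0.71  1.72] 
100 [ 0.01  0.49 -0.29  1.85  0.18  0.82  1.38] 100 [ 0.32  0.56 -0.04  1.87  0.03  0.71  2.01] 
120 [ 0.07  0.5  -0.36  1.85  0.23  0.83  1.69] 120 [ 0.37  0.56 -0.1   1.87  0.08  0.71  2.32] 
140 [ 0.12  0.51 -0.42  1.85  0.27  0.84  2.  ] 140 [ 1.15  1.06 -1.31  1.85  1.12  1.21  1.91] 
160 [ 0.18  0.52 -0.5   1.85  0.33  0.85  2.31] 160 [-0.57  1.13  1.35  1.9  -1.2   1.24 -2.27] 
180 [-1.09  0.99  1.35  1.89 -1.06  1.22 -2.5 ] 180 [-0.57  1.13  1.35  1.9  -1.2   1.24 -1.92]
```

View pics/top_z.png

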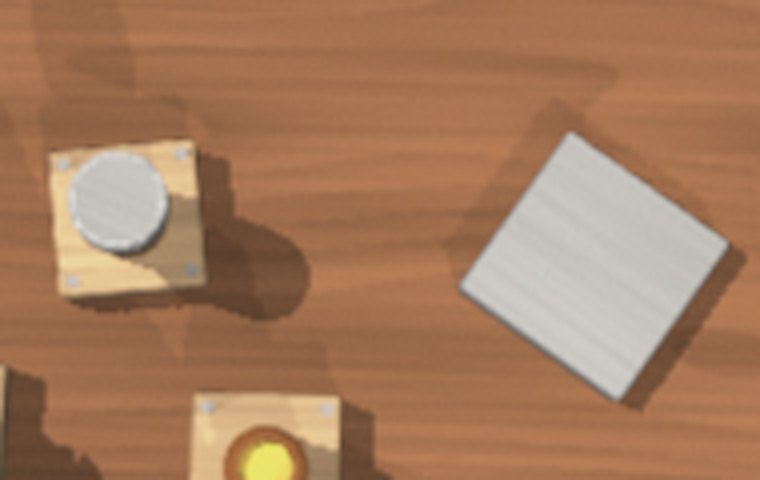

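```bash
cat > look.py <<'E'
from h import *
from bench import manip, viewer
import sys
def look(yaw,h,target,name,px=(321,120)):
    c=viewer.get_calibration("wrist"); p=np.array(manip.current_tool_pos()); q=R.from_quat(manip.current_tcp_rot())
    rel=q.inv().apply(np.array(c['eye'])-p); relR=q.inv()*R.from_quat(c['attitude'])
    qd=R.from_quat(down(yaw))
    c2=dict(c); c2['eye']=qd.apply(rel)+[0,0,h]; c2['attitude']=(qd*relR).as_quat()
    g=onplane(c2,[px],target[2])[0]
    pos=np.array(target)-g; pos[2]=h
    t=manip.current_clock(); manip.move_pose(pos,down(yaw))
    c=viewer.get_calibration("wrist"); im=viewer.get_image("wrist")
    cv2.imwrite(f"pics/{name}.png",im[:,:,::-1])
    np.save(f"pics/{name}.npy",c,allow_pickle=True)
    print(name,manip.current_clock()-t,manip.current_clock(),pos,"eye",c['eye'])
E
python3 - <<'E'
from look import *
look(np.radians(-30),.22,[.563,.095,.111],"w1")
print(manip.current_force(),manip.current_wrist_torque(),np.round(manip.current_q(),2))
E
```

```text
w1 2.3667000000000002 2.5167 [0.5340293  0.04283748 0.22      ] eye [0.56766327 0.1014052  0.40345336]
[ 0.25101916  0.12528399 -0.24543724] [-0.06645775  0.03201158  0.01147574] [-0.24  0.25  0.13  1.83 -0.04  1.06 -0.62]
```

View pics/w1.png

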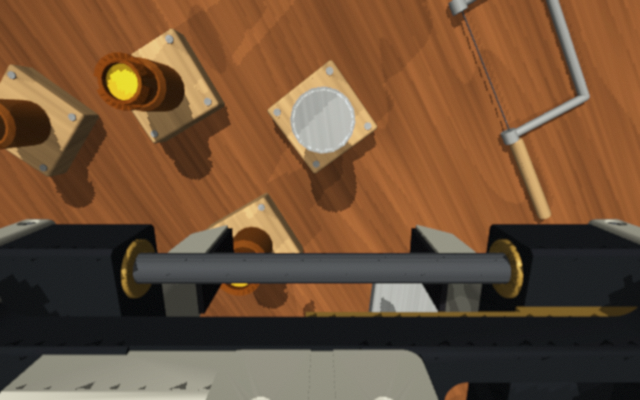

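The wrist picture shows the cap from almost straight above at about (323,120), on its wooden block, with no side face showing.

```bash
python3 - <<'E'
from h import *
im=cv2.imread("pics/w1.png"); c=np.load("pics/w1.npy",allow_pickle=True).item()
s=cv2.cvtColor(im,cv2.COLOR_BGR2HSV)
x,y,w,h=280,75,90,95
for S in(40,60,80):
    m=np.zeros(im.shape[:2],np.uint8); m[y:y+h,x:x+w]=((s[...,1]<S)&(s[...,2]>90))[y:y+h,x:x+w]*255
    m=cv2.morphologyEx(m,cv2.MORPH_OPEN,np.ones((7,7)))
    ct=max(cv2.findContours(m,cv2.RETR_EXTERNAL,cv2.CHAIN_APPROX_NONE)[0],key=cv2.contourArea)
    el=cv2.fitEllipse(ct); P=onplane(c,ct.reshape(-1,2),.111)[:,:2]
    A=np.c_[2*P,np.ones(len(P))]; b=(P**2).sum(1); k=np.linalg.lstsq(A,b,rcond=None)[0]
    print(S,el,onplane(c,[el[0]],.111),"circ",k[:2],np.sqrt(k[2]+k[0]**2+k[1]**2), cv2.boundingRect(ct))
# wooden block minAreaRect at z .03
g=((s[...,0]>12)&(s[...,0]<28)&(s[...,2]>150)&(s[...,1]>60)).astype(np.uint8)*255
m=np.zeros_like(g); m[50:180,260:385]=g[50:180,260:385]; m=cv2.morphologyEx(m,cv2.MORPH_OPEN,np.ones((5,5)))
pts=cv2.findNonZero(m); r=cv2.minAreaRect(pts); print(r, onplane(c,cv2.boxPoints(r),.03)[:,:2], onplane(c,[r[0]],.03))
E
```

```text
40 ((322.45623779296875, 119.65965270996094), (62.76792526245117, 64.70137023925781), 0.39008158445358276) [[0.56536166 0.09590536 0.111     ]] circ [0.56503279 0.09533446] 0.02749974537057155 (291, 88, 64, 65)
60 ((322.4359436035156, 119.58348846435547), (63.542457580566406, 65.63717651367188), 1.1555525064468384) [[0.56537851 0.09597046 0.111     ]] circ [0.56504001 0.09538342] 0.02786703934707529 (291, 87, 64, 66)
80 ((322.3683776855469, 119.61921691894531), (64.28759002685547, 66.46171569824219), 179.683837890625) [[0.56531215 0.09597347 0.111     ]] circ [0.56496557 0.0953707 ] 0.028206284586844085 (290, 87, 65, 67)
((329.3194580078125, 125.84362030029297), (107.64103698730469, 81.99371337890625), 53.426971435546875) [[0.5157012  0.13819191]
 [0.60365763 0.14575709]
 [0.62186958 0.02969037]
 [0.52866218 0.01715926]] [[0.56804313 0.08468895 0.03      ]]
```

```bash
python3 - <<'E'
from h import *
from bench import manip, effector
y=np.radians(-30); C=np.array([.565,.0955])
manip.move_pose([*C,.15],down(y))
print(manip.current_clock(),manip.current_tool_pos())
manip.servo_line([*C,.081],down(y),vel=.06)
f0=np.array(manip.current_force()); t0=np.array(manip.current_wrist_torque())
print("pre",manip.current_clock(),manip.current_tool_pos(),f0,t0,manip.current_finger_gap())
effector.close(5)
print("post",manip.current_clock(),manip.current_tool_pos(),manip.current_force()-f0,manip.current_wrist_torque()-t0,manip.current_finger_gap(),yawof(manip.current_tcp_rot()))
E
```

```text
2.975 [0.56421907 0.09639317 0.14877734]
pre 4.275 [0.56542911 0.09557076 0.08146056] [-0.15758616  0.02757954 -0.35632922] [-0.06094015  0.07667219  0.01575048] 0.0918636613059658
post 4.9333 [0.56486251 0.09558969 0.0809967 ] [-1.41140039  0.8538726   1.32472489] [-0.00154064  0.13402296 -0.03581674] 0.05617107729553165 -0.5235843381320373
```

```bash
python3 - <<'E'
from h import *
from bench import manip, effector
f0=np.array([-.158,.028,-.356]);t0=np.array([-.061,.077,.016])
y=np.radians(-30); tx=np.array([np.cos(y),np.sin(y)])
def rep(s): print(s,round(manip.current_clock(),3),np.round(manip.current_tool_pos(),4),np.round(manip.current_force()-f0,2),np.round(manip.current_wrist_torque()-t0,3),round(manip.current_finger_gap(),4),round(np.degrees(yawof(manip.current_tcp_rot())),2))
effector.close(45); rep("g45")
C=np.array([.565,.0955])-.0006*tx
manip.servo_line([*C,.081],down(y),vel=.05); rep("shift")
manip.sleep(.1); rep("wait")
E
```

```text
g45 5.15 [0.5649 0.0955 0.081 ] [-0.92 -0.32  1.52] [ 0.032  0.271 -0.043] 0.0543 -30.0
shift 5.4 [0.5648 0.0956 0.081 ] [ 0.73 -0.21  0.83] [-0.145 -0.15  -0.046] 0.0546 -30.01
wait 5.5 [0.5648 0.0956 0.0811] [ 1.47 -0.71  0.21] [-0.108 -0.144  0.007] 0.0546 -30.01
```

```bash
cat > turn.py <<'E'
from h import *
from bench import manip, effector
f0=np.array([-.158,.028,-.356]);t0=np.array([-.061,.077,.016])
def rd():
    return np.array(manip.current_force())-f0, np.array(manip.current_wrist_torque())-t0
def rep(s):
    f,t=rd(); print(s,round(manip.current_clock(),2),np.round(manip.current_tool_pos(),4),np.round(f,1),"tz %.3f"%t[2],"gap %.4f"%manip.current_finger_gap(),"yaw %.2f"%np.degrees(yawof(manip.current_tcp_rot())),flush=True)
def rotto(C,z,a0,a1,step,fmax=20,tmax=1.2,vel=.05,gain=1e-4,quiet=False):
    C=np.array(C,float); a=a0
    while abs(a-a1)>1e-6:
        a=min(a+step,a1) if a1>a else max(a-step,a1)
        manip.servo_line([*C,z],down(np.radians(a)),vel=vel)
        f,t=rd(); rep("cmd %.1f"%a)
        if np.hypot(f[0],f[1])>fmax or abs(f[2])>fmax or abs(t[2])>tmax: print("STOP");break
        C+=gain*f[:2]*(np.hypot(*f[:2])>2)   # yield to side force
    return C,a
E
python3 - <<'E'
from turn import *
y=np.radians(-30); C=np.array([.565,.0955])-.0005*np.array([np.cos(y),np.sin(y)])
effector.close(55); rep("g")
C,a=rotto(C,.081,-30,0,5); print(C,a)
E
```

```text
g 5.72 [0.5648 0.0957 0.081 ] [ 1.8 -0.7  0.4] tz -0.007 gap 0.0539 yaw -30.01
cmd -25.0 5.97 [0.5644 0.0958 0.081 ] [-0.7 -0.9  1.3] tz -0.369 gap 0.0543 yaw -25.15
cmd -20.0 6.22 [0.5645 0.0958 0.081 ] [-0.5 -0.2  0.7] tz -0.457 gap 0.0539 yaw -20.21
cmd -15.0 6.47 [0.5646 0.0958 0.0813] [-0.1  0.   4.9] tz -0.478 gap 0.0540 yaw -15.21
cmd -10.0 6.72 [0.5646 0.0957 0.081 ] [-0.1  0.4  1.4] tz -0.361 gap 0.0538 yaw -10.22
cmd -5.0 6.97 [0.5653 0.0957 0.0816] [ 0.2 -0.3  5.3] tz 0.034 gap 0.0542 yaw -5.17
cmd 0.0 7.22 [0.5653 0.096  0.0819] [-0.6  0.1  6.9] tz 0.117 gap 0.0540 yaw -0.15
[0.56456699 0.09575   ] 0
```

```bash
python3 - <<'E'
from turn import *
C=np.array([.565,.0957])
effector.close(14); rep("g14")
manip.servo_line([*C,.0815],down(0),vel=.05); rep("z")
C,a=rotto(C,.0815,0,50,7,tmax=.3,fmax=15); print(C,a)
if a==50: C,a=rotto(C,.0815,50,124,2.5,tmax=.22,fmax=15); print(C,a)
E
```

```text
g14 7.43 [0.5654 0.0961 0.0817] [ 1.4 -0.1  6.5] tz 0.008 gap 0.0553 yaw -0.11
z 7.68 [0.5654 0.096  0.0818] [1.3 1.6 4.1] tz -0.004 gap 0.0554 yaw -0.04
cmd 7.0 7.96 [0.5651 0.0959 0.0817] [0.4 0.8 5.5] tz 0.058 gap 0.0554 yaw 7.00
cmd 14.0 8.23 [0.5648 0.0959 0.0813] [0.4 0.1 3.1] tz 0.052 gap 0.0553 yaw 13.82
cmd 21.0 8.51 [0.5641 0.0957 0.0809] [-0.1  0.6  0.5] tz 0.029 gap 0.0557 yaw 20.72
cmd 28.0 8.78 [0.5643 0.0954 0.081 ] [ 0.2 -0.  -1.3] tz -0.041 gap 0.0554 yaw 27.68
cmd 35.0 9.06 [0.5644 0.0956 0.081 ] [-0.2  0.4 -2.2] tz -0.007 gap 0.0561 yaw 34.67
cmd 42.0 9.33 [0.5647 0.0957 0.0813] [-0.1  0.1 -1.9] tz 0.021 gap 0.0557 yaw 41.66
cmd 49.0 9.61 [0.5649 0.0957 0.0814] [-0.3  0.3 -1.9] tz 0.038 gap 0.0555 yaw 48.66
cmd 50.0 9.86 [0.565  0.0957 0.0815] [ 0.1 -0.1 -2. ] tz -0.003 gap 0.0555 yaw 49.90
[0.565  0.0957] 50
cmd 52.5 10.11 [0.565  0.0957 0.0815] [ 0.4  0.8 -0.9] tz -0.010 gap 0.0557 yaw 52.39
cmd 55.0 10.36 [0.565  0.0957 0.0815] [ 0.   0.6 -1.8] tz -0.055 gap 0.0555 yaw 54.88
cmd 57.5 10.61 [0.565  0.0957 0.0815] [-0.4  0.1 -1.9] tz 0.025 gap 0.0557 yaw 57.37
cmd 60.0 10.86 [0.565  0.0957 0.0815] [ 0.4 -0.7 -1.6] tz -0.028 gap 0.0559 yaw 59.87
cmd 62.5 11.11 [0.565  0.0957 0.0815] [ 0.6  0.6 -1.4] tz 0.073 gap 0.0555 yaw 62.37
cmd 65.0 11.36 [0.565  0.096  0.0815] [-0.   1.  -2.2] tz -0.039 gap 0.0558 yaw 64.88
cmd 67.5 11.61 [0.5651 0.0962 0.0815] [ 0.7  2.6 -2.1] tz -0.283 gap 0.0558 yaw 67.36
STOP
[0.565  0.0957] 67.5
```

```bash
python3 - <<'E'
from turn import *
C=np.array([.565,.0957])
manip.sleep(.15); rep("hold")
C,a=rotto(C,.0815,67.5,71.5,2,tmax=.5,fmax=15,gain=0); print(C,a)
manip.sleep(.1); rep("hold")
E
```

```text
hold 11.76 [0.5651 0.0962 0.0815] [ 1.   3.  -2.6] tz -0.310 gap 0.0559 yaw 67.42
cmd 69.5 12.01 [0.5656 0.0959 0.0816] [ 1.6  2.7 -2.9] tz -0.491 gap 0.0556 yaw 69.41
cmd 71.5 12.26 [0.5661 0.0958 0.0818] [ 4.6  2.8 -4.9] tz -0.485 gap 0.0556 yaw 71.40
[0.565  0.0957] 71.5
hold 12.36 [0.5661 0.0958 0.0818] [ 4.4  3.1 -4.4] tz -0.475 gap 0.0552 yaw 71.40
```

```bash
python3 - <<'E'
from turn import *
C=np.array([.565,.0957])
C,a=rotto(C,.0815,71.5,69,1.25,tmax=.7,fmax=15,gain=0)
effector.close(25); rep("g25")
ok=True
for z in (.0825,.0835,.0845,.086,.088,.091):
    manip.servo_line([*C,z],down(np.radians(69)),vel=.03); rep("z%.4f"%z)
    f,t=rd()
    if abs(f[2])>15 or np.hypot(*f[:2])>15: print("STOP"); break
E
```

```text
cmd 70.2 12.61 [0.5658 0.0958 0.0819] [ 4.   2.8 -3. ] tz -0.230 gap 0.0553 yaw 70.25
cmd 69.0 12.86 [0.5649 0.0957 0.0817] [ 3.3  0.9 -1.8] tz -0.021 gap 0.0556 yaw 69.05
g25 13.07 [0.565  0.0957 0.0816] [ 2.6  1.6 -1.1] tz -0.044 gap 0.0548 yaw 69.02
z0.0825 13.32 [0.5651 0.0956 0.0824] [ 4.7  2.5 -3.5] tz -0.036 gap 0.0554 yaw 69.00
z0.0835 13.57 [0.5651 0.0956 0.0833] [ 5.5  2.1 -5.6] tz -0.069 gap 0.0554 yaw 69.00
z0.0845 13.82 [0.5651 0.0956 0.0843] [ 4.9  2.3 -5.8] tz -0.065 gap 0.0553 yaw 68.99
z0.0860 14.07 [0.565  0.0956 0.0858] [ 4.3  1.  -5.3] tz -0.100 gap 0.0552 yaw 69.00
z0.0880 14.32 [0.5649 0.0957 0.088 ] [ 3.6  1.7 -4.4] tz -0.047 gap 0.0553 yaw 69.00
z0.0910 14.57 [0.5649 0.0957 0.0911] [ 2.8  1.5 -2.1] tz 0.008 gap 0.0550 yaw 69.00
```

```bash
python3 - <<'E'
from turn import *
import cv2
from bench import viewer
C=np.array([.5655,.0959])
for z in (.1,.112,.125,.16):
    manip.servo_line([*C,z],down(np.radians(69)),vel=.06); rep("z%.4f"%z)
    f,t=rd()
    if abs(f[2])>15 or np.hypot(*f[:2])>15: print("STOP"); break
manip.sleep(.3);rep("free")
for n in("scene","wrist"): cv2.imwrite(f"pics/{n}_lift.png",viewer.get_image(n)[:,:,::-1])
E
```

```text
z0.1000 14.88 [0.5647 0.0955 0.1   ] [ 0.6  0.9 -1.2] tz -0.049 gap 0.0549 yaw 68.99
z0.1120 15.22 [0.5653 0.0956 0.1124] [ 0.2  0.1 -2.6] tz 0.007 gap 0.0551 yaw 68.99
z0.1250 15.59 [0.566  0.096  0.1257] [-0.3  0.2 -1.9] tz -0.030 gap 0.0549 yaw 68.99
z0.1600 16.32 [0.5654 0.0958 0.16  ] [-0.2  0.2 -2.4] tz 0.002 gap 0.0551 yaw 69.00
free 16.62 [0.5652 0.0958 0.1596] [-0.8  0.5 -1.8] tz -0.004 gap 0.0552 yaw 69.00
```

View pics/scene_lift.png

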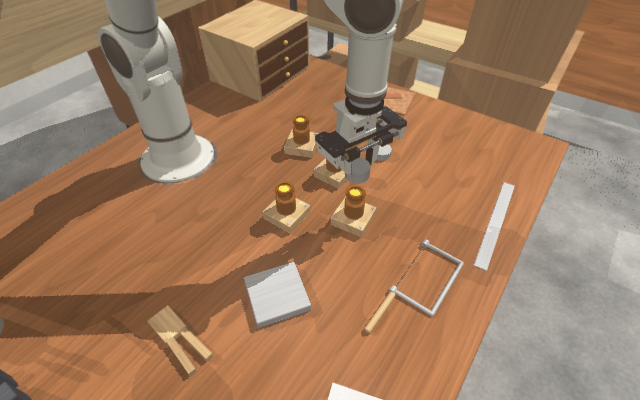

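View pics/wrist_lift.png

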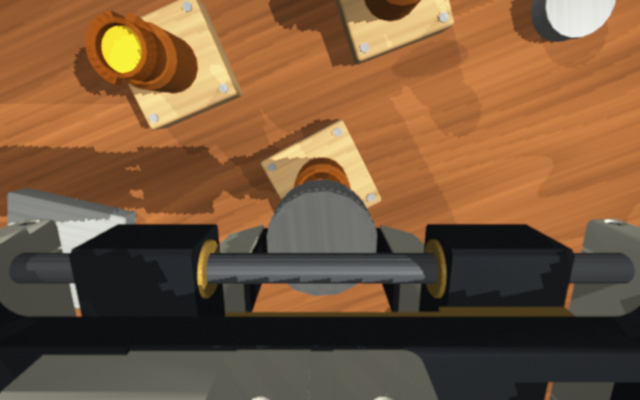

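Scene px (355,190) shows the jar open with yellow wax visible. The cap hangs level in the jaws at scene (358,170) and wrist (322,235). Next is carrying it to the block.

```bash
python3 - <<'E'
from turn import *
B=np.array([.544,-.191]); q=down(np.radians(69))
manip.servo_line([.565,.0957,.18],q,vel=.12)
manip.servo_line([*B,.18],q,vel=.15); rep("over")
manip.servo_line([*B,.05],q,vel=.1); manip.sleep(.3); rep("low")
fz0=rd()[0][2]
z=.036; manip.servo_line([*B,z],q,vel=.05)
while z>.0215:
    z-=.0007; manip.servo_line([*B,z],q,vel=.02)
    f=rd()[0]
    if f[2]-fz0>2.5: break
rep("touch z%.4f"%z)
E
```

```text
over 19.11 [ 0.5442 -0.1899  0.18  ] [ 0.6  0.1 -1.3] tz -0.008 gap 0.0548 yaw 69.08
low 20.86 [ 0.5442 -0.191   0.0503] [ 0.4 -0.5 -2.9] tz 0.030 gap 0.0552 yaw 69.00
touch z0.0234 25.79 [ 0.5443 -0.1911  0.0239] [-1.9 -0.   3.3] tz -0.020 gap 0.0551 yaw 69.00
```

```bash
python3 - <<'E'
from turn import *
from bench import viewer
q=down(np.radians(69)); p=manip.current_tool_pos()
effector.close(3); rep("g3")
manip.servo_line([.544,-.191,.0245],q,vel=.02); rep("up")
effector.open_jaws(); rep("open")
manip.servo_line([.544,-.191,.09],q,vel=.08); rep("away")
manip.servo_line([.5,-.191,.26],q,vel=.2); manip.sleep(.3)
for n in("scene","top","wrist"): cv2.imwrite(f"pics/{n}_end.png",viewer.get_image(n)[:,:,::-1])
rep("end")
E
```

```text
g3 26.01 [ 0.5443 -0.1911  0.0237] [-1.4 -0.5  4.4] tz 0.044 gap 0.0560 yaw 69.00
up 26.26 [ 0.5436 -0.1908  0.024 ] [-0.3  0.  -1.9] tz -0.007 gap 0.0564 yaw 69.01
open 27.02 [ 0.544  -0.191   0.0245] [-0.2  0.   0.9] tz -0.048 gap 0.0916 yaw 69.00
away 27.99 [ 0.5435 -0.1909  0.0896] [-0.8 -0.3 -0.4] tz -0.037 gap 0.0919 yaw 69.00
end 29.47 [ 0.5    -0.1909  0.2597] [1.4 0.6 0.2] tz -0.026 gap 0.0915 yaw 69.01
```

View pics/scene_end.png

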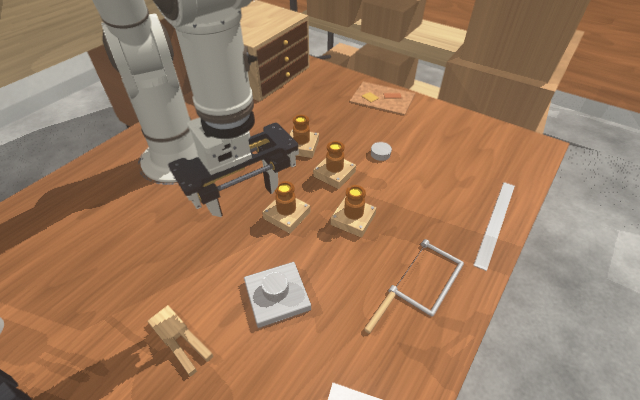

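View pics/wrist_end.png

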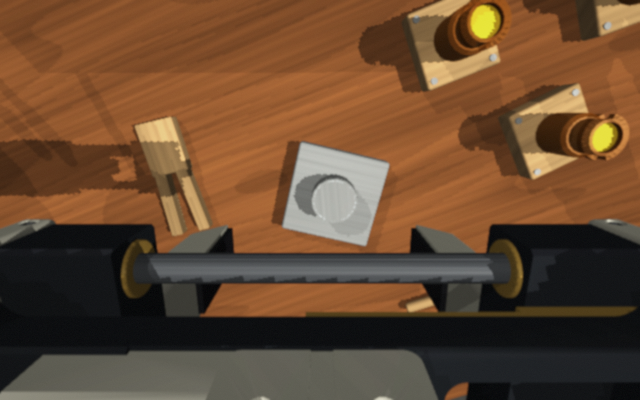

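View pics/top_end.png

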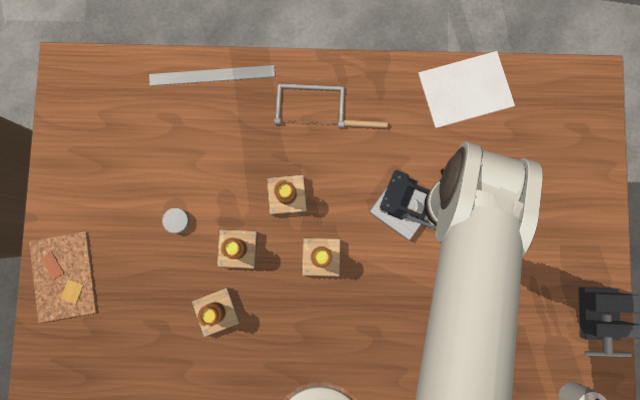

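The cap stands flat near the middle of the steel block, at wrist px (334,200) and scene (275,286). The saw, tin and bench pin are at the same pixels as before, and the gripper is clear.

```bash
python3 - <<'E'
from bench import manip
manip.hand_in(); print(manip.current_clock())
E
```

```text
the job is handed in; nothing more can be done
the job is handed in; nothing more can be done
```

The cap is off the jar and lying top side up near the middle of the steel block, and the job is handed in. The robot's clock read 29.5 s at the last check before hand-in, and no verdict was given.

- **Breaking loose:** I took the only capped jar, which is also the farthest from the base, and gripped the cap with 55 N. The wax gave way after 20–25° of counter-clockwise turning, at a peak of about 0.48 N m.
- **Turning to the stop:** I turned it on with a light 14 N grip. The torque rose at about 97°, and a small further turn confirmed the stop, where the torque levelled off at about 0.49 N m.
- **Lifting off:** I backed off about 2.5° to relieve the torque, then lifted. The cap came up freely with at most about 6 N of pull. The highest force I read while the cap was on the jar was about 7 N.
- **Placing:** I lowered the cap until it touched the block with about 5 N, eased the grip to 3 N, then opened the jaws and moved clear.

The final pictures show the cap flat and wholly on the block, and the opened jar with its wax visible. The saw, tin and bench pin look unmoved, though the pin was hidden behind the arm in the last top view. No check failed. The forces were read between steps rather than continuously.

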